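# Sort loose machine hardware into the sample-marked trays

## Task

Sort the five loose machine parts on the bench - two shaft collars, two step blocks and one levelling foot - each into the plywood tray that has a part of the same kind screwed to the ledge behind it. Leave every part standing upright, flat on the floor of its tray beside its fellow and not on top of it or on the rim, and do not shift the tape measure or the walnut offcut.

Things in the scene. Friction and masses are not known exactly. Their poses are not given: they have to be found in the camera images.
- collar_a_mid (a point): one of two equal loose plain steel shaft collars: a thick ring standing flat on the bench, 42 mm outside diameter, 22 mm bore, 36 mm high, 220 g. This point is its centre, 18 mm above its underside; z is the ring's axis, upward. Any yaw grips alike across the 42 mm.
- collar_b_mid (a point): one of two equal loose plain steel shaft collars: a thick ring standing flat on the bench, 42 mm outside diameter, 22 mm bore, 36 mm high, 220 g. This point is its centre, 18 mm above its underside; z is the ring's axis, upward. Any yaw grips alike across the 42 mm.
- step_a_mid (a point): one of two equal loose dark steel step blocks (a small staircase): 56 mm long (x), 32 mm wide (y), rising in seven steps of 4 mm from 20 mm high at its -x end to 44 mm at its +x end, 300 g. This point lies over the middle of its underside, 22 mm up (there the steps are about 32 mm high); z is up. Grip it across its 32 mm width (y).
- step_b_mid (a point): one of two equal loose dark steel step blocks (a small staircase): 56 mm long (x), 32 mm wide (y), rising in seven steps of 4 mm from 20 mm high at its -x end to 44 mm at its +x end, 300 g. This point lies over the middle of its underside, 22 mm up (there the steps are about 32 mm high); z is up. Grip it across its 32 mm width (y).
- foot_mid (a point): the one loose levelling foot, standing on its pad: black rubber pad 52 mm diameter and 11 mm high, a hub of 26 mm diameter up to 18 mm, then an upright steel threaded stem of 16 mm diameter up to 74 mm, 200 g. This point is on its axis, 37 mm above its underside; z is up, along the stem. Grip the stem, high enough that the fingers clear the pad.
- collar_tray_floor (a point): fixed plywood tray with a shaft collar screwed to its far ledge as sample (at x = +63 mm, y = 0, top 40 mm above the bench). Inside 72 (x) by 156 mm (y), floor 4 mm above the bench, rim 8 mm higher, 5 mm thick; ledge 44 mm deep beyond the +x rim. This point: centre of the inside floor; x away from the robot, y along the long side. The trays swap places. A 0.21 m high grinder stands behind them.
- step_tray_floor (a point): fixed plywood tray with a step block (along y) screwed to its far ledge as sample (at x = +63 mm, y = 0, top 48 mm above the bench). Inside 72 (x) by 156 mm (y), floor 4 mm above the bench, rim 8 mm higher, 5 mm thick; ledge 44 mm deep beyond the +x rim. This point: centre of the inside floor; x away from the robot, y along the long side. The trays swap places. A 0.21 m high grinder stands behind them.
- foot_tray_floor (a point): fixed plywood tray with a levelling foot screwed to its far ledge as sample (at x = +63 mm, y = 0, top 78 mm above the bench). Inside 72 (x) by 156 mm (y), floor 4 mm above the bench, rim 8 mm higher, 5 mm thick; ledge 44 mm deep beyond the +x rim. This point: centre of the inside floor; x away from the robot, y along the long side. The trays swap places. A 0.21 m high grinder stands behind them.
- tape_mid (a point): bystander, to be left alone: loose yellow tape measure standing on the bench right of the parts, 38 x 85 x 66 mm high; this point is its centre, 33 mm up; its long side is its y.
- offcut_mid (a point): bystander, to be left alone: loose dark walnut offcut lying near the front edge of the bench, 50 x 100 x 22 mm high; this point is its centre, 11 mm up; its long side is its y.
Mind the look-alikes: they are no part of the job. What is shaped like the part that bears collar_a_mid but blue, green or yellow is not meant.

How it is judged:
By the outcome, as a careful person would: the job done as asked, in the order asked, and still so for the second after the job is handed in, with the robot touching nothing.
It also fails if it takes over 104 s, if anything falls off the work surface, if the arm or the gripper's body presses on something with over 40 N, if the wrist force passes 120 N, or if a joint passes its speed limit or range.

## Robot

A 6-joint arm with a two-finger parallel gripper is mounted at the origin on a cart in front of the work surface, level with it; the furniture and walls round the work are solid. World frame = base frame: x ahead of the robot, y to its left, z up, the work surface at z = 0. Lengths are in m, angles in rad, forces in N, time in s.
With the tool pointing down it reaches from about 0.25 to 0.775 m from the base axis. Payload 4 kg.
Tool frame: the origin (TCP) lies at the very end of the fingers, on their centre line; the grasp point (between the pads) lies 19 mm behind it; z points along the fingers, y is the line along which they close (so a half turn about z gives the same grasp; the last joint's range is limited). The gripper opens to 94 mm and grips with 3 to 60 N. Pads are 16 mm wide; open, the fingers measure 119 mm over their backs; the gripper's body (75 mm by 177 mm) begins 78 mm behind the grasp point.
Start: joints at [1.073, 0.087, 1.371, -0, 1.684, -0.103], TCP at [0.212, 0.508, 0.206] pointing down, gripper open.
Joint ranges: [-3.1, 3.1], [-0.76, 2.03], [0.27, 2.55], [-1.08, 4.22], [0.17, 2.65], [-2.57, 2.57]. Speed limits (rad/s): [2.79, 2.79, 3.14, 3.14, 3.14, 3.14].

## Interface

Orientations are given as a rotation vector (axis times angle).
In Python, from plant import ctrl, optics, job gives the robot as it stands.
- The arm moves only by the tool play_rows, never from a script. Its argument "moves" is a list of rows, each a list of 7 numbers: the shift along the tool's x, y, z in units of 5 cm (1.0 is 5 cm), then the turn, a rotation vector about the tool's x, y, z in units of 8 degrees (1.0 is 8 degrees), then the opening, from -1 (shut) to 1 (fully open). In form: [[x, y, z, wx, wy, wz, gripper], ...]. A call has exactly 10 rows; each row shifts and turns the commanded pose from where the row before left it, along the tool's axes as they then stand; what a row does not reach is not made up. A row lasts 1/8 s, in which the tool goes at most 62.5 mm and 10.7 degrees, less where a joint would pass 70% of its speed; a pose out of reach is approached as far as the arm can. A call with a number of a shift or a turn outside -1 to 1 is refused whole. A call with a gripper value outside its range is refused whole. The fingers move at their own pace and stop on an object; "squeeze" is the grip in N (left out, the last holds). Time passes only in rows, so rows that do not move let the fingers close, or fill a call up. It gives the time, the measured TCP pose, the force, the opening and the grip force at its end, in the units of the state.
- ctrl.get_state(): the state, without advancing time (a new reading comes with each control period).
- optics.capture(name): name is "scene" or "top" or "wrist"; returns the picture (384x512x3 uint8, red, green, blue); there is no depth.
- optics.camera_info(name): a dict with "fx", "fy", "cx", "cy" (pixels), "eye" and "rotation" of the camera in the world; the wrist camera has in their place "mount" (4x4, takes a point from camera to tool coordinates, whose origin is the TCP and whose axes are the flange's). Camera axes: x right, y up, looking along -z (the intrinsics and any distortion apply to the point x, -y, -z); pixel columns grow to the right and rows downward; lengths in m; the calibration is good to about 2 mm. The wrist camera is an equidistant fisheye: a pixel r from the principal point sees the ray r / f radians off the axis. A picture is of the moment at which its call begins: read the wrist's pose just before it. camera_info takes no time and is no camera call.
- job.job_done(): hands the job in; it is judged then, once.
The state is a dict: "clock": time; "joint_pos": joint angles; "qvel": joint speeds; "joint_torque": joint torques, N m; "eef_pos": TCP position; "eef_rot": TCP orientation; "force": force on the tool from outside, world axes, zero at the start; "torque": the same for the moment, N m; "width": finger opening in m; "gripper_force": force on a finger pad.
Only numpy, scipy, OpenCV 4.12 (cv2) and the standard library are available. Lean on these libraries where they do the work, as an engineer would, in place of code of your own. Each camera call takes 0.05 s, during which the arm holds its last target. There are 200 camera calls.

## Working session

There is one attempt and no reset: what is moved stays moved. The work goes in short steps, Python scripts to look and compute and a tool call to move; the robot and the scene stay as the last step left them, time stands still between calls to the robot, and variables do not carry over. Pictures are saved under pics/ and viewed, at most 14 in all, crops included, and the job is handed in when it is done.

Besides the shell and the picture viewer there is one more tool, called after ">>>" by a JSON object that holds its "op" and its "data". play_rows: Moves the arm, as the interface text tells. Its arguments: {"type":"object","properties":{"moves":{"type":"array"},"squeeze":{"type":"number"}},"required":["moves"]}

```bash
mkdir -p pics; python3 - <<'E'
from plant import ctrl, optics, job
import cv2
s=ctrl.get_state();print(s)
for n in("scene","top"):
    i=optics.capture(n);cv2.imwrite(f"pics/{n}0.png",i[:,:,::-1]);print(n,optics.camera_info(n))
print(optics.camera_info("wrist"))
E
```

```text
{'clock': 0.0, 'joint_pos': array([ 1.07292841e+00,  8.79620921e-02,  1.37225464e+00,  6.14756627e-06,
        1.68362052e+00, -1.03124370e-01]), 'qvel': array([-0.00104991,  0.00049809, -0.00045987,  0.00061512,  0.00091171,
        0.00103906]), 'joint_torque': array([ 5.24429761e-04, -3.40180349e+01, -3.02430046e+01,  7.18508684e-02,
        3.28475365e-02, -1.58122421e-04]), 'eef_pos': array([0.21126028, 0.50720196, 0.20430014]), 'eef_rot': array([-0.6159109 , -3.07994094,  0.00336425]), 'force': array([-0.81305083,  1.16487522,  0.35222121]), 'torque': array([ 0.04438266, -0.01699867, -0.01174544]), 'gripper_force': 0.0, 'width': 0.0938040909760652}
scene {'fx': 413.4062288287635, 'fy': 413.4062288287635, 'cx': 255.8782448391714, 'cy': 192.5856214230425, 'eye': array([-0.20289261, -0.69517335,  0.852376  ]), 'rotation': array([ 0.75089959, -0.40442518, -0.90817896])}
top {'fx': 395.2769489791143, 'fy': 395.2769489791143, 'cx': 255.31010269032575, 'cy': 197.94014269795773, 'eye': array([ 0.34143707, -0.23024822,  1.04498218]), 'rotation': array([ 0.17369649, -0.13171434, -1.59129341])}
{'fx': 297.3186396354542, 'fy': 297.3186396354542, 'cx': 253.6311127606865, 'cy': 190.5930776766895, 'mount': array([[-6.87721353e-04,  9.71765645e-01,  2.35947153e-01,
         6.77606402e-02],
       [ 9.99999761e-01,  6.84282467e-04,  9.64580216e-05,
        -6.65336679e-04],
       [-6.77199081e-05,  2.35947163e-01, -9.71765883e-01,
        -1.80101583e-01],
       [ 0.00000000e+00,  0.00000000e+00,  0.00000000e+00,
         1.00000000e+00]])}
```

View pics/top0.png

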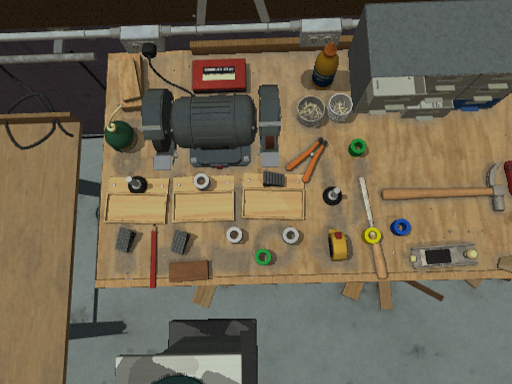

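View pics/scene0.png

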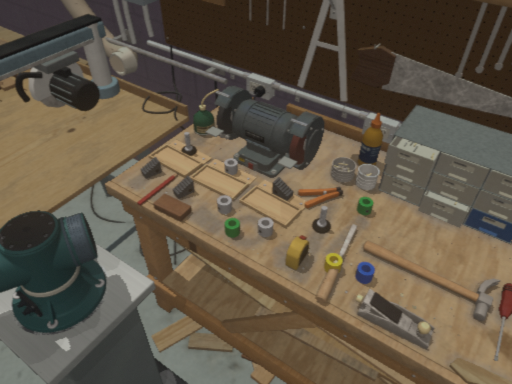

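Top view: trays left to right are foot (137,200), collar (203,200) and step (273,200). The loose steps are at (126,238) and (180,242), the collars at (235,235) and (291,235), and the foot at (332,196). The tape is at (338,245) and the walnut offcut at (190,271). The scene view agrees.

```bash
cat > h.py <<'E'
import numpy as np, cv2
from scipy.spatial.transform import Rotation as R
from plant import ctrl, optics, job
def rays(name,px,state=None):
    c=optics.camera_info(name); px=np.atleast_2d(px).astype(float)
    u=(px[:,0]-c["cx"])/c["fx"]; v=(px[:,1]-c["cy"])/c["fy"]
    if name!="wrist":
        d=np.c_[u,-v,-np.ones(len(u))]; return np.array(c["eye"]), R.from_rotvec(c["rotation"]).apply(d)
    r=np.hypot(u,v)+1e-9; d=np.c_[np.sin(r)*u/r,-np.sin(r)*v/r,-np.cos(r)]
    M=c["mount"]; Rt=R.from_rotvec(state["eef_rot"])
    return state["eef_pos"]+Rt.apply(M[:3,3]), Rt.apply(d@M[:3,:3].T)
def plane(name,px,z,state=None):
    e,d=rays(name,px,state); t=(z-e[2])/d[:,2]; return (e+d*t[:,None])[:,:2]
E
python3 - <<'E'
from h import *
i=cv2.imread("pics/top0.png")[165:290,95:358]
cv2.imwrite("pics/c1.png",cv2.resize(i,None,fx=3,fy=3,interpolation=cv2.INTER_CUBIC))
for n,p,z in [("footsample",(137,184),.078),("t0",(136,207),.004),("t1",(203,206),.004),("t2",(273,203),.004),("sa",(126,238),.03),("sb",(180,242),.03),("ca",(235,235),.036),("cb",(291,235),.036),("foot",(332,196),.01),("tape",(338,245),.066)]:
    print(n,plane("top",p,z).round(3))
E
```

```text
footsample [[0.576 0.092]]
t0 [[0.531 0.118]]
t1 [[ 0.528 -0.064]]
t2 [[ 0.531 -0.252]]
sa [[0.445 0.132]]
sb [[ 0.431 -0.009]]
ca [[ 0.445 -0.151]]
cb [[ 0.441 -0.294]]
foot [[ 0.544 -0.409]]
tape [[ 0.41  -0.406]]
```

View pics/c1.png

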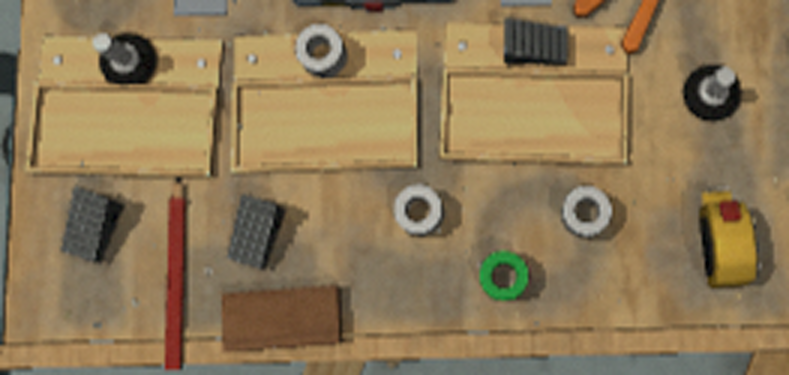

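The crop shows both steps at a slight yaw (centres 92,225 and 256,232), collar rings at (419,209) and (587,211), and the foot with its pad at (712,93) and stem top at (724,77). The pencil lies at (176,270), between the steps.

```bash
python3 - <<'E'
from h import *
i=cv2.imread("pics/top0.png"); hsv=cv2.cvtColor(i,cv2.COLOR_BGR2HSV)
def blob(m,c,r):
    z=np.zeros(m.shape,np.uint8); z[c[1]-r:c[1]+r,c[0]-r:c[0]+r]=255
    m=cv2.bitwise_and(m,z); k=max(cv2.findContours(m,cv2.RETR_EXTERNAL,cv2.CHAIN_APPROX_NONE)[0],key=cv2.contourArea); return k
light=((hsv[...,1]<60)&(hsv[...,2]>110)).astype(np.uint8)*255
for n,c in [("ca",(235,235)),("cb",(291,235)),("smp",(202,181))]:
    k=blob(light,c,13); (x,y),r=cv2.minEnclosingCircle(k); el=cv2.fitEllipse(k)
    print(n,(x,y),r,el[0],el[1],plane("top",el[0],.036).round(4))
dark=((hsv[...,2]<105)&(hsv[...,1]<70)).astype(np.uint8)*255
for n,c in [("sa",(126,238)),("sb",(180,242))]:
    k=blob(dark,c,18); print(n,cv2.minAreaRect(k), cv2.contourArea(k))
for n,c in [("foot",(332,196))]:
    k=blob((hsv[...,2]<60).astype(np.uint8)*255,c,14); print(n,cv2.minEnclosingCircle(k))
o=lambda x,y:((x+.5)/3-.5+95,(y+.5)/3-.5+165)
w=lambda x,y,z:plane("top",o(x,y),z)[0].round(4)
print("foot pad",w(712,92,.011),"stemtop",w(725,75,.074))
print("foot sample pad",w(127,58,.015),"stem top",w(101,41,.078))
for n,q in [("T0",[(38,87),(219,83),(211,175),(29,172)]),("T1",[(236,83),(418,80),(417,166),(233,171)]),("T2",[(446,74),(628,73),(629,162),(442,159)])]:
    print(n,[w(*p,.012) for p in q], np.mean([w(*p,.012) for p in q],0))
for n,q in [("sa",[(80,184),(120,197),(100,262),(63,249)]),("sb",[(241,195),(284,207),(268,269),(228,258)])]:
    print(n,[w(*p,.03) for p in q], np.mean([w(*p,.03) for p in q],0))
c=np.vstack([i[205:285,100:200]]); cv2.imwrite("pics/c2.png",cv2.resize(c,None,fx=7,fy=7,interpolation=cv2.INTER_CUBIC))
E
```

```text
ca (233.5, 234.0) 8.381627082824707 (233.70143127441406, 234.04164123535156) (15.202481269836426, 16.222946166992188) [[ 0.4473 -0.1481]]
cb (289.95001220703125, 234.66000366210938) 8.383291244506836 (290.1829528808594, 234.57774353027344) (15.0236177444458, 16.334781646728516) [[ 0.4421 -0.2923]]
smp (200.89999389648438, 180.3000030517578) 7.931057453155518 (200.78025817871094, 180.2553253173828) (14.457086563110352, 15.338309288024902) [[ 0.5915 -0.063 ]]
sa ((125.17308044433594, 240.13461303710938), (16.865985870361328, 24.122283935546875), 11.309932708740234) 313.5
sb ((180.26470947265625, 242.55882263183594), (16.161319732666016, 23.536958694458008), 12.528807640075684) 283.5
foot ((332.0957336425781, 195.44680786132812), 9.587129592895508)
foot pad [ 0.5459 -0.4088] stemtop [ 0.5476 -0.4095]
foot sample pad [0.5915 0.1133] stem top [0.5917 0.1151]
T0 [array([0.5679, 0.1942]), array([0.5667, 0.0303]), array([0.4839, 0.0358]), array([0.4909, 0.1985])] [0.52735 0.1147 ]
T1 [array([0.5663, 0.015 ]), array([ 0.5642, -0.1484]), array([ 0.4869, -0.1465]), array([0.4869, 0.0163])] [ 0.526075 -0.0659  ]
T2 [array([ 0.569 , -0.1735]), array([ 0.5651, -0.3354]), array([ 0.4854, -0.3325]), array([ 0.4925, -0.1686])] [ 0.528  -0.2525]
sa [array([0.4766, 0.1456]), array([0.4643, 0.1101]), array([0.4088, 0.1254]), array([0.4207, 0.158 ])] [0.4426   0.134775]
sb [array([0.4633, 0.0047]), array([ 0.4519, -0.0327]), array([ 0.3992, -0.0195]), array([0.4094, 0.015 ])] [ 0.43095  -0.008125]
```

View pics/c2.png

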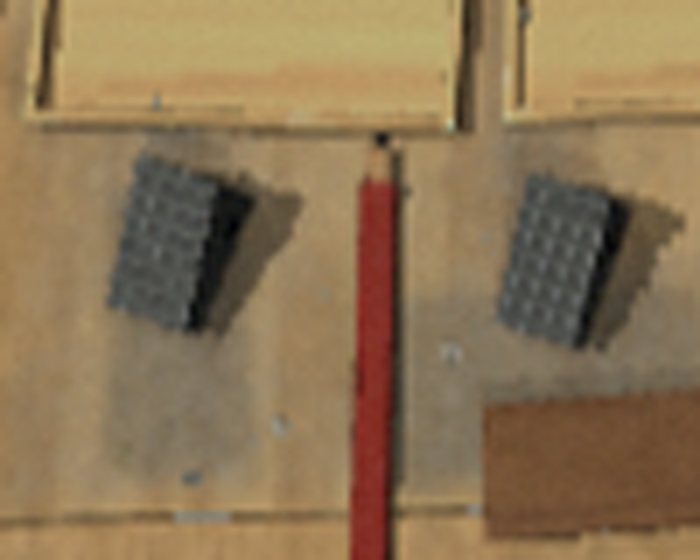

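```bash
python3 - <<'E'
from h import *
o=lambda x,y:((x+.5)/7-.5+100,(y+.5)/7-.5+205)
for n,q in [("sa",[(143,155),(218,172),(188,330),(110,303)]),("sb",[(532,175),(617,196),(577,348),(498,318)])]:
    p=np.array([plane("top",o(*c),z)[0] for c,z in zip(q,(.044,.044,.02,.02))])
    d=(p[0]+p[1]-p[2]-p[3])/2
    print(n,p.round(4).tolist(),p.mean(0).round(4),"len",np.hypot(*d),np.hypot(*(p[0]-p[1])),np.hypot(*(p[2]-p[3])),"yaw",np.degrees(np.arctan2(d[1],d[0])))
s=ctrl.get_state();Rt=R.from_rotvec(s["eef_rot"]);print(Rt.as_matrix().round(4))
E
```

```text
sa [[0.473, 0.1438], [0.466, 0.1158], [0.4103, 0.1331], [0.421, 0.1628]] [0.4426 0.1389] len 0.05679167425455562 0.02890388991047828 0.03159429608340238 yaw -18.635148932378982
sb [[0.4618, -0.0], [0.4533, -0.0313], [0.4001, -0.0122], [0.4118, 0.0173]] [ 0.4317 -0.0065] len 0.054703744471493676 0.032415988438384065 0.0318126988189462 yaw -19.444077503006703
[[-9.231e-01  3.846e-01 -9.000e-04]
 [ 3.846e-01  9.231e-01 -1.800e-03]
 [ 2.000e-04 -2.000e-03 -1.000e+00]]
```

```bash
cat >> h.py <<'E'
def need(x,y,z,yaw=None):
    s=ctrl.get_state(); Rt=R.from_rotvec(s["eef_rot"]); M=Rt.as_matrix()
    cur=np.degrees(np.arctan2(M[1,1],M[0,1])); yw=cur if yaw is None else yaw
    # desired tool: z down, y at yaw
    a=np.radians(yw); Y=np.array([np.cos(a),np.sin(a),0]); Z=np.array([0,0,-1.]); X=np.cross(Y,Z)
    D=R.from_matrix(np.c_[X,Y,Z])
    d=np.array([x,y,z])-s["eef_pos"]
    print("t",round(s["clock"],2),"pos",s["eef_pos"].round(4),"yaw %.2f"%cur,"w %.4f F %.1f"%(s["width"],s["gripper_force"]))
    print(" total units now-frame",(Rt.inv().apply(d)/.05).round(3)," in final frame",(D.inv().apply(d)/.05).round(3)," turn",(np.degrees((Rt.inv()*D).as_rotvec())/8).round(3))
E
python3 -c "
from h import *
need(.4426,.1389,.18,71)"
```

```text
t 0.1 pos [0.2113 0.5073 0.2044] yaw 67.38 w 0.0937 F 0.0
 total units now-frame [-7.103 -5.02   0.497]  in final frame [-6.772 -5.46   0.488]  turn [-0.014 -0.002 -0.452]
```

Turn during the first row, then travel in the final frame over 8 rows, leaving one to settle.

>>> {"op": "play_rows", "data": {"moves": [[0,0,0,-0.01,0,-0.45,1],[-0.85,-0.68,0.06,0,0,0,1],[-0.85,-0.68,0.06,0,0,0,1],[-0.85,-0.68,0.06,0,0,0,1],[-0.85,-0.68,0.06,0,0,0,1],[-0.85,-0.68,0.06,0,0,0,1],[-0.85,-0.68,0.06,0,0,0,1],[-0.85,-0.68,0.06,0,0,0,1],[-0.82,-0.7,0.07,0,0,0,1],[0,0,0,0,0,0,1]], "squeeze": 25}}

```text
clock: 1.35
eef_pos: [0.4434, 0.1363, 0.1795]
eef_rot: [-0.528, -3.095, -0.0]
force: [-0.0, -0.9, 0.2]
width: 0.094
gripper_force: 0.0
```

```bash
python3 - <<'E'
from h import *
need(.4426,.1389,.05,71)
i=optics.capture("wrist");cv2.imwrite("pics/w1.png",i[:,:,::-1])
np.save("w1.npy",ctrl.get_state(),allow_pickle=True)
E
```

```text
t 1.35 pos [0.4434 0.1363 0.1795] yaw 70.63 w 0.0940 F 0.0
 total units now-frame [0.028 0.043 2.59 ]  in final frame [0.031 0.043 2.59 ]  turn [-0.001 -0.01  -0.047]
```

View pics/w1.png

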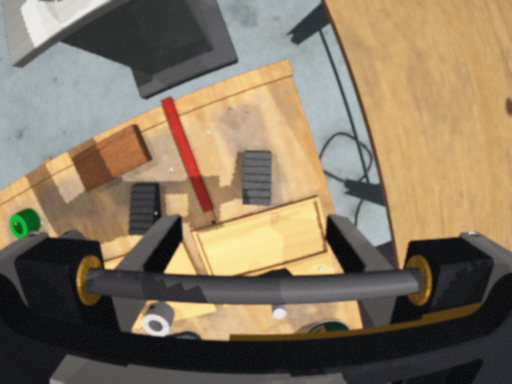

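The wrist view shows step a upright in the picture at about (257,178), well aligned with the fingers. I'll take its corners by mask.

```bash
python3 - <<'E'
from h import *
s=np.load("w1.npy",allow_pickle=True).item()
i=cv2.imread("pics/w1.png"); g=cv2.cvtColor(i,cv2.COLOR_BGR2GRAY)
for nm,(x0,x1,y0,y1) in {"sa":(228,290,135,215)}.items():
    m=np.zeros_like(g); m[y0:y1,x0:x1]=(g[y0:y1,x0:x1]<100)*255
    k=max(cv2.findContours(m,0,1)[0],key=cv2.contourArea); r=cv2.minAreaRect(k); b=cv2.boxPoints(r); print(r)
    top=b[b[:,1].argsort()][:2]; bot=b[b[:,1].argsort()][2:]
    L=plane("wrist",top,.02,s); H=plane("wrist",bot,.044,s); d=(H.mean(0)-L.mean(0))
    print(nm,L.round(4).tolist(),H.round(4).tolist(),"mid",((L.mean(0)+H.mean(0))/2).round(4),"len",np.hypot(*d),"w",np.hypot(*(L[0]-L[1])),np.hypot(*(H[0]-H[1])),"yaw",np.degrees(np.arctan2(d[1],d[0])))
E
```

```text
((254.0, 168.0), (30.0, 32.0), 90.0)
sa [[0.4083, 0.1305], [0.4204, 0.1652]] [[0.4485, 0.1543], [0.437, 0.1214]] mid [0.4285 0.1429] len 0.03013866963565257 w 0.0367573513781408 0.03481520942226505 yaw -19.357802115938153
```

>>> {"op": "play_rows", "data": {"moves": [[0.03,0.05,0.5,0,0,-0.05,0.3],[0,0,0.7,0,0,0,0.3],[0,0,0.7,0,0,0,0.3],[0,0,0.7,0,0,0,0.3],[0,0,0.55,0,0,0,0.3],[0,0,0.27,0,0,0,0.3],[0,0,0,0,0,0,-0.6],[0,0,0,0,0,0,-0.6],[0,0,0,0,0,0,-0.6],[0,0,0,0,0,0,-0.6]]}}

```text
clock: 2.65
eef_pos: [0.4431, 0.1421, 0.011]
eef_rot: [0.508, 3.098, 0.002]
force: [0.2, -1.3, 3.5]
width: 0.0321
gripper_force: 24.9
```

```bash
python3 - <<'E'
from h import *
need(.528,-.216,.14,90); print(ctrl.get_state()["force"])
E
```

```text
t 2.65 pos [0.4431 0.1421 0.011 ] yaw 71.38 w 0.0321 F 24.9
 total units now-frame [-3.903 -6.241 -2.582]  in final frame [-1.698 -7.163 -2.58 ]  turn [ 0.01   0.019 -2.328]
[ 0.22296853 -1.33851204  3.52821564]
```

Gripped (32.1 mm). Lift, turn square, carry to the step tray.

>>> {"op": "play_rows", "data": {"moves": [[0,0,-0.6,0,0,0,-0.6],[0,0,-1,0,0,-1,-0.6],[0,0,-1,0.01,0.02,-1,-0.6],[0,0,0,0,0,-0.33,-0.6],[-0.2,-0.95,0,0,0,0,-0.6],[-0.2,-0.95,0,0,0,0,-0.6],[-0.2,-0.95,0,0,0,0,-0.6],[-0.2,-0.95,0,0,0,0,-0.6],[-0.2,-0.95,0,0,0,0,-0.6],[-0.2,-0.95,0,0,0,0,-0.6]]}}

```text
clock: 3.9
eef_pos: [0.502, -0.144, 0.1388]
eef_rot: [0.0, -3.139, -0.002]
force: [0.7, 1.2, -2.2]
width: 0.0321
gripper_force: 24.9
```

```bash
python3 - <<'E'
from h import *
need(.527,-.287,.016,90)
i=optics.capture("top");cv2.imwrite("pics/t2.png",i[:,:,::-1])
E
```

```text
t 3.9 pos [ 0.502  -0.144   0.1388] yaw 90.00 w 0.0321 F 24.9
 total units now-frame [-0.507 -2.863  2.451]  in final frame [-0.5   -2.86   2.456]  turn [ 0.011 -0.02   0.   ]
```

>>> {"op": "play_rows", "data": {"moves": [[-0.17,-0.95,0,0.01,-0.02,0,-0.6],[-0.17,-0.95,0,0,0,0,-0.6],[-0.16,-0.96,0,0,0,0,-0.6],[0,0,0.3,0,0,0,-0.6],[0,0,0.6,0,0,0,-0.6],[0,0,0.6,0,0,0,-0.6],[0,0,0.5,0,0,0,-0.6],[0,0,0.2,0,0,0,-0.6],[0,0,0.1,0,0,0,-0.6],[0,0,0,0,0,0,-0.6]]}}

```text
clock: 5.2
eef_pos: [0.5276, -0.2858, 0.025]
eef_rot: [-0.001, 3.14, -0.002]
force: [0.2, -0.0, -2.5]
width: 0.0322
gripper_force: 24.9
```

```bash
python3 - <<'E'
from h import *
need(.527,-.287,.0155,90); print(ctrl.get_state()["force"])
i=optics.capture("wrist");cv2.imwrite("pics/w2.png",i[:,:,::-1])
E
```

```text
t 5.2 pos [ 0.5276 -0.2858  0.025 ] yaw 90.03 w 0.0322 F 24.9
 total units now-frame [ 0.012 -0.025  0.19 ]  in final frame [ 0.012 -0.025  0.19 ]  turn [-0.01   0.008  0.004]
[ 0.15343071 -0.00379614 -2.52971957]
```

View pics/w2.png

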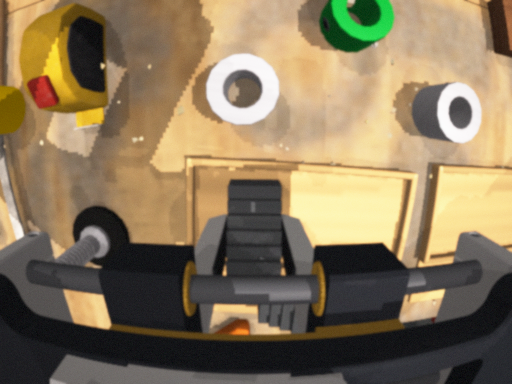

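The block hangs square inside the step tray, its near end (row 182) clear of the rim (row 165). Set it down, release and rise.

>>> {"op": "play_rows", "data": {"moves": [[0,-0.02,0.1,0,0,0,-0.6],[0,0,0.07,0,0,0,-0.6],[0,0,0.02,0,0,0,-0.6],[0,0,0,0,0,0,-0.6],[0,0,0,0,0,0,-0.05],[0,0,0,0,0,0,-0.05],[0,0,0,0,0,0,-0.05],[0,0,-0.6,0,0,0,-0.05],[0,0,-1,0,0,0,-0.05],[0,0,-1,0,0,0,0]]}}

```text
clock: 6.5
eef_pos: [0.5269, -0.2866, 0.1461]
eef_rot: [0.001, -3.141, 0.001]
force: [1.2, -1.3, 0.6]
width: 0.047
gripper_force: 0.0
```

```bash
python3 - <<'E'
from h import *
need(.4305,-.0065,.14,71)
i=optics.capture("top");cv2.imwrite("pics/t3.png",i[:,:,::-1])
E
```

```text
t 6.5 pos [ 0.5269 -0.2866  0.1461] yaw 90.02 w 0.0470 F 0.0
 total units now-frame [1.927 5.602 0.118]  in final frame [3.647 4.668 0.122]  turn [-0.005  0.     2.378]
```

>>> {"op": "play_rows", "data": {"moves": [[0.32,0.93,0.02,0,0,0,0.3],[0.32,0.93,0.02,0,0,0,0.3],[0.32,0.93,0.02,0,0,0,0.3],[0.32,0.93,0.02,0,0,0,0.3],[0.32,0.93,0.02,0,0,0,0.3],[0.32,0.93,0.02,0,0,0,0.3],[0,0,0,0,0,0.8,0.3],[0,0,0,0,0,0.8,0.3],[0,0,0,0,0,0.8,0.3],[0,0,0,0,0,0,0.3]]}}

```text
clock: 7.8
eef_pos: [0.4311, -0.0077, 0.1387]
eef_rot: [0.521, 3.097, -0.002]
force: [0.1, -0.1, 0.5]
width: 0.0612
gripper_force: 0.0
```

```bash
python3 - <<'E'
from h import *
need(.431,-.007,.01,70.6)
i=optics.capture("wrist");cv2.imwrite("pics/w3.png",i[:,:,::-1]);np.save("w3.npy",ctrl.get_state(),allow_pickle=True)
E
```

```text
t 7.8 pos [ 0.4311 -0.0077  0.1387] yaw 70.90 w 0.0612 F 0.0
 total units now-frame [0.01  0.015 2.575]  in final frame [0.007 0.013 2.575]  turn [-0.006  0.009  0.038]
```

View pics/w3.png

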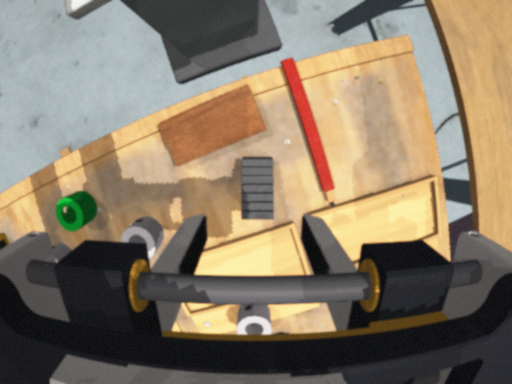

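Step b is at (257,188), centred between the fingers (205 and 304) and aligned with them. Walnut and pencil are clear. Descend and grip.

>>> {"op": "play_rows", "data": {"moves": [[0.01,0.01,0.4,0,0,0.04,0.3],[0,0,0.7,0,0,0,0.3],[0,0,0.7,0,0,0,0.3],[0,0,0.5,0,0,0,0.3],[0,0,0.27,0,0,0,0.3],[0,0,0,0,0,0,-0.6],[0,0,0,0,0,0,-0.6],[0,0,0,0,0,0,-0.6],[0,0,0,0,0,0,-0.6],[0,0,-0.4,0,0,0,-0.6]]}}

```text
clock: 9.1
eef_pos: [0.4289, -0.0071, 0.0288]
eef_rot: [-0.531, -3.092, 0.003]
force: [-0.3, -0.1, -3.0]
width: 0.0319
gripper_force: 25.0
```

```bash
python3 - <<'E'
from h import *
need(.528,-.216,.14,90)
E
```

```text
t 9.1 pos [ 0.4289 -0.0071  0.0288] yaw 70.51 w 0.0319 F 25.0
 total units now-frame [-3.254 -3.282 -2.23 ]  in final frame [-1.982 -4.177 -2.225]  turn [-0.012 -0.029 -2.436]
```

>>> {"op": "play_rows", "data": {"moves": [[0,0,-1,0,0,-0.8,-0.6],[0,0,-1,-0.01,-0.03,-0.8,-0.6],[0,0,0,0,0,-0.84,-0.6],[-0.38,-0.84,0,0,0,0,-0.6],[-0.38,-0.84,0,0,0,0,-0.6],[-0.4,-0.84,0,0,0,0,-0.6],[-0.4,-0.84,0,0,0,0,-0.6],[-0.4,-0.84,0,0,0,0,-0.6],[0,0,0.6,0,0,0,-0.6],[0,0,0.6,0,0,0,-0.6]]}}

```text
clock: 10.35
eef_pos: [0.5287, -0.218, 0.0691]
eef_rot: [0.001, 3.138, -0.0]
force: [0.4, -0.2, -3.8]
width: 0.032
gripper_force: 25.0
```

```bash
python3 - <<'E'
from h import *
need(.527,-.217,.015,90)
i=optics.capture("wrist");cv2.imwrite("pics/w4.png",i[:,:,::-1])
E
```

```text
t 10.35 pos [ 0.5287 -0.218   0.0691] yaw 89.95 w 0.0320 F 25.0
 total units now-frame [0.038 0.019 1.083]  in final frame [0.035 0.019 1.083]  turn [-0.002  0.024 -0.006]
```

View pics/w4.png

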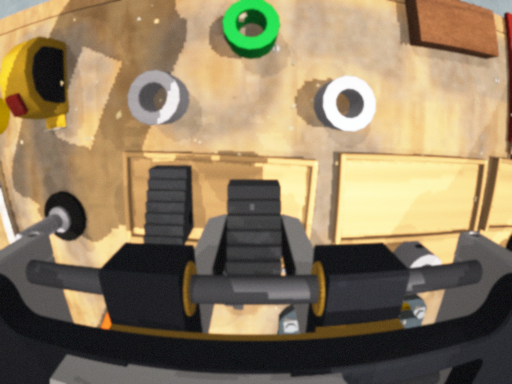

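Step a sits square in the left half of the tray (168,205). Step b is held over the right half (255,215) with room between them. Lower and release.

>>> {"op": "play_rows", "data": {"moves": [[0.03,0.02,0.4,0,0.02,0,-0.6],[0,0,0.4,0,0,0,-0.6],[0,0,0.2,0,0,0,-0.6],[0,0,0.09,0,0,0,-0.6],[0,0,0,0,0,0,-0.6],[0,0,0,0,0,0,-0.05],[0,0,0,0,0,0,-0.05],[0,0,0,0,0,0,-0.05],[0,0,-1,0,0,0,-0.05],[0,0,-1,0,0,0,0]]}}

```text
clock: 11.65
eef_pos: [0.5271, -0.2159, 0.1169]
eef_rot: [-0.001, 3.141, 0.0]
force: [-0.2, -1.0, 0.4]
width: 0.0467
gripper_force: 0.0
```

```bash
python3 - <<'E'
from h import *
s=ctrl.get_state(); print("z",s["eef_pos"])
need(.4421,-.2923,.1,90)
i=optics.capture("wrist");cv2.imwrite("pics/w5.png",i[:,:,::-1]);np.save("w5.npy",s,allow_pickle=True)
hsv=cv2.cvtColor(i,cv2.COLOR_RGB2HSV); m=((hsv[...,1]<55)&(hsv[...,2]>95)).astype(np.uint8)*255
m[200:]=0
for k in cv2.findContours(m,0,1)[0]:
    if cv2.contourArea(k)>300:
        h=cv2.fitEllipse(k); print(h[0],h[1],plane("wrist",h[0],.036,s).round(4))
cv2.imwrite("pics/w5m.png",m)
E
```

```text
z [ 0.52714446 -0.21589821  0.11686559]
t 11.65 pos [ 0.5271 -0.2159  0.1169] yaw 90.02 w 0.0467 F 0.0
 total units now-frame [ 1.702 -1.528  0.336]  in final frame [ 1.701 -1.528  0.337]  turn [0.002 0.005 0.002]
(259.01495361328125, 178.0679931640625) (21.705821990966797, 40.65679931640625) [[ 0.511  -0.2118]]
(20.40030860900879, 168.0149688720703) (7.090204238891602, 104.7393569946289) [[ 0.4963 -0.4792]]
(328.71624755859375, 107.45199584960938) (45.53059387207031, 48.64968490600586) [[ 0.4468 -0.1501]]
(171.4085693359375, 102.79157257080078) (45.21885299682617, 50.062660217285156) [[ 0.4422 -0.2897]]
(469.024169921875, 10.021371841430664) (23.23645782470703, 153.45777893066406) [[0.3205 0.0177]]
(29.63709831237793, 12.904121398925781) (27.386247634887695, 166.19808959960938) [[ 0.3201 -0.4644]]
```

>>> {"op": "play_rows", "data": {"moves": [[0.85,-0.75,0,0,0,0,0.6],[0.85,-0.75,0,0,0,0,0.6],[0,0,0.5,0,0,0,0.6],[0,0,0.8,0,0,0,0.6],[0,0,0.6,0,0,0,0.6],[0,0,0.28,0,0,0,0.6],[0,0,0,0,0,0,-0.4],[0,0,0,0,0,0,-0.4],[0,0,0,0,0,0,-0.4],[0,0,0,0,0,0,-0.4]]}}

```text
clock: 12.95
eef_pos: [0.4436, -0.2919, 0.0083]
eef_rot: [-0.001, 3.138, -0.004]
force: [-0.1, -0.0, 2.3]
width: 0.0406
gripper_force: 25.0
```

```bash
python3 - <<'E'
from h import *
need(.528,-.1,.1,90)
E
```

```text
t 12.95 pos [ 0.4436 -0.2919  0.0083] yaw 90.03 w 0.0406 F 25.0
 total units now-frame [-1.698  3.833 -1.837]  in final frame [-1.689  3.837 -1.835]  turn [-0.016  0.027  0.004]
```

```bash
python3 - <<'E'
from h import *
i=optics.capture("wrist");cv2.imwrite("pics/w6.png",i[:,:,::-1])
print(ctrl.get_state()["width"])
E
```

```text
0.04090105917933768
```

View pics/w6.png

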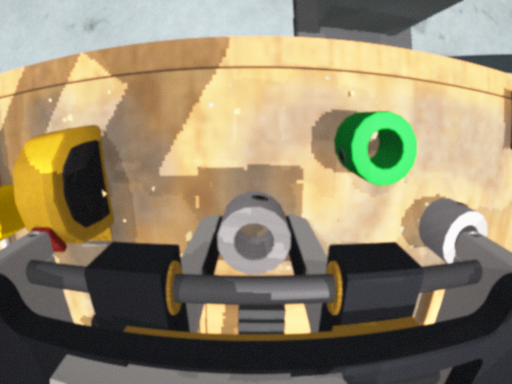

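The collar is held squarely (ring centre 254,236). Lift and carry it to the collar tray.

>>> {"op": "play_rows", "data": {"moves": [[0,0,-0.5,-0.01,0.02,0,-0.4],[0,0,-0.8,0,0,0,-0.4],[0,0,-0.6,0,0,0,-0.4],[-0.34,0.75,0,0,0,0,-0.4],[-0.34,0.75,0,0,0,0,-0.4],[-0.34,0.75,0,0,0,0,-0.4],[-0.34,0.75,0,0,0,0,-0.4],[-0.34,0.77,0,0,0,0,-0.4],[0,0,0.6,0,0,0,-0.4],[0,0,0.5,0,0,0,-0.4]]}}

```text
clock: 14.25
eef_pos: [0.5273, -0.1016, 0.0458]
eef_rot: [0.003, -3.14, -0.002]
force: [-0.5, 0.9, -3.1]
width: 0.0407
gripper_force: 25.0
```

```bash
python3 - <<'E'
from h import *
s=np.load("w5.npy",allow_pickle=True).item()
q=dict(s); q["eef_pos"]=np.array([.4436,-.2919,.0083]); print(plane("wrist",(254,236),.036,q))
need(.528,-.102,.013,90)
E
```

```text
[[ 0.43835585 -0.29244098]]
t 14.25 pos [ 0.5273 -0.1016  0.0458] yaw 90.12 w 0.0407 F 25.0
 total units now-frame [-0.015 -0.009  0.656]  in final frame [-0.013 -0.008  0.656]  turn [ 0.009 -0.015  0.015]
```

>>> {"op": "play_rows", "data": {"moves": [[-0.05,0,0.3,0,-0.01,0,-0.4],[0,0,0.2,0,0,0,-0.4],[0,0,0.1,0,0,0,-0.4],[0,0,0.06,0,0,0,-0.4],[0,0,0,0,0,0,-0.4],[0,0,0,0,0,0,0.2],[0,0,0,0,0,0,0.2],[0,0,0,0,0,0,0.2],[0,0,-1,0,0,0,0.2],[0,0,-1,0,0,0,0.3]]}}

```text
clock: 15.5
eef_pos: [0.5296, -0.1026, 0.1148]
eef_rot: [0.001, -3.141, -0.002]
force: [-0.0, 1.2, 0.9]
width: 0.0604
gripper_force: 0.0
```

```bash
python3 - <<'E'
from h import *
need(.445,-.149,.008,90)
i=optics.capture("wrist");cv2.imwrite("pics/w7.png",i[:,:,::-1])
E
```

```text
t 15.5 pos [ 0.5296 -0.1026  0.1148] yaw 90.02 w 0.0604 F 0.0
 total units now-frame [ 1.691 -0.931  2.136]  in final frame [ 1.693 -0.929  2.136]  turn [ 0.011 -0.007  0.002]
```

View pics/w7.png

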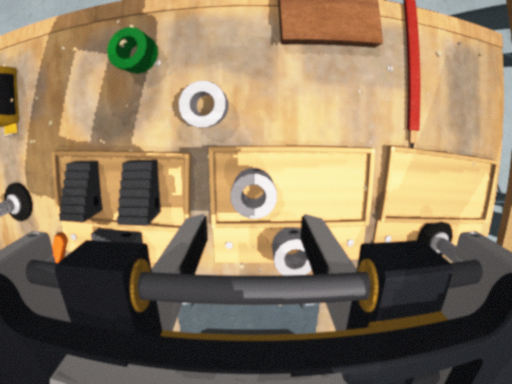

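Both steps sit flat in the right tray, and collar b stands in the middle tray (254,193). Next is collar a at (202,104).

>>> {"op": "play_rows", "data": {"moves": [[0.85,-0.46,0,0,0,0,0.6],[0.84,-0.47,0,0,0,0,0.6],[0,0,0.5,0,0,0,0.6],[0,0,0.8,0,0,0,0.6],[0,0,0.6,0,0,0,0.6],[0,0,0.24,0,0,0,0.6],[0,0,0,0,0,0,-0.4],[0,0,0,0,0,0,-0.4],[0,0,0,0,0,0,-0.4],[0,0,0,0,0,0,-0.4]]}}

```text
clock: 16.8
eef_pos: [0.4466, -0.1491, 0.0081]
eef_rot: [-0.001, 3.139, 0.002]
force: [-0.2, 1.6, 3.5]
width: 0.0403
gripper_force: 25.0
```

```bash
python3 - <<'E'
from h import *
need(.53,-.026,.1,90)
E
```

```text
t 16.8 pos [ 0.4466 -0.1491  0.0081] yaw 90.02 w 0.0403 F 25.0
 total units now-frame [-1.674  2.463 -1.831]  in final frame [-1.668  2.462 -1.838]  turn [0.007 0.018 0.003]
```

>>> {"op": "play_rows", "data": {"moves": [[0,0,-0.5,0,0.02,0,-0.4],[0,0,-0.8,0,0,0,-0.4],[0,0,-0.6,0,0,0,-0.4],[-0.42,0.62,0,0,0,0,-0.4],[-0.42,0.62,0,0,0,0,-0.4],[-0.42,0.62,0,0,0,0,-0.4],[-0.42,0.6,0,0,0,0,-0.4],[0,0,0.3,0,0,0,-0.4],[0,0,0.5,0,0,0,-0.4],[0,0,0.3,0,0,0,-0.4]]}}

```text
clock: 18.05
eef_pos: [0.5279, -0.0266, 0.0446]
eef_rot: [-0.0, -3.135, -0.002]
force: [-0.2, 0.8, -2.5]
width: 0.0406
gripper_force: 25.0
```

```bash
python3 - <<'E'
from h import *
need(.53,-.026,.0125,90)
E
```

```text
t 18.05 pos [ 0.5279 -0.0266  0.0446] yaw 90.00 w 0.0406 F 25.0
 total units now-frame [-0.047  0.011  0.641]  in final frame [-0.043  0.012  0.642]  turn [ 0.007 -0.044 -0.   ]
```

>>> {"op": "play_rows", "data": {"moves": [[-0.03,0,0.3,0,-0.02,0,-0.4],[0,0,0.2,0,0,0,-0.4],[0,0,0.1,0,0,0,-0.4],[0,0,0.05,0,0,0,-0.4],[0,0,0,0,0,0,-0.4],[0,0,0,0,0,0,0.2],[0,0,0,0,0,0,0.2],[0,0,0,0,0,0,0.2],[0,0,-1,0,0,0,0.2],[0,0,-1,0,0,0,0.3]]}}

```text
clock: 19.3
eef_pos: [0.5306, -0.0261, 0.1151]
eef_rot: [0.001, -3.141, -0.002]
force: [1.0, 0.4, 0.3]
width: 0.0604
gripper_force: 0.0
```

```bash
python3 - <<'E'
from h import *
need(.5468,-.409,.16,90)
E
```

```text
t 19.3 pos [ 0.5306 -0.0261  0.1151] yaw 90.02 w 0.0604 F 0.0
 total units now-frame [-0.321 -7.656 -0.907]  in final frame [-0.325 -7.657 -0.898]  turn [ 0.009 -0.008  0.003]
```

>>> {"op": "play_rows", "data": {"moves": [[0,0,-0.9,0,0,0,0.3],[-0.04,-0.95,0,0,0,0,0.3],[-0.04,-0.95,0,0,0,0,0.3],[-0.04,-0.95,0,0,0,0,0.3],[-0.04,-0.96,0,0,0,0,0.3],[-0.04,-0.96,0,0,0,0,0.3],[-0.04,-0.96,0,0,0,0,0.3],[-0.04,-0.96,0,0,0,0,0.3],[-0.04,-0.96,0,0,0,0,0.3],[0,0,0,0,0,0,0.3]]}}

```text
clock: 20.55
eef_pos: [0.5463, -0.4121, 0.1578]
eef_rot: [-0.006, -3.141, -0.002]
force: [-0.0, 1.1, -0.4]
width: 0.0614
gripper_force: 0.0
```

```bash
python3 - <<'E'
from h import *
need(.5468,-.409,.032,90)
s=ctrl.get_state()
i=optics.capture("wrist");cv2.imwrite("pics/w8.png",i[:,:,::-1]);np.save("w8.npy",s,allow_pickle=True)
E
```

```text
t 20.55 pos [ 0.5463 -0.4121  0.1578] yaw 89.77 w 0.0614 F 0.0
 total units now-frame [-0.012  0.059  2.516]  in final frame [-0.011  0.061  2.515]  turn [ 0.008 -0.004 -0.028]
```

View pics/w8.png

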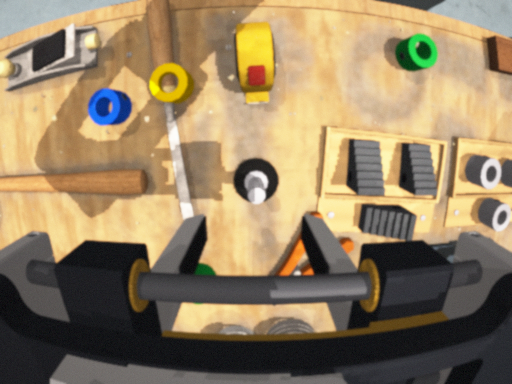

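The stem top is at (258,196), the pad centre at (256,180), and the chisel is clear on the left (187,210).

```bash
python3 - <<'E'
from h import *
s=np.load("w8.npy",allow_pickle=True).item()
print(plane("wrist",(258,196),.074,s),plane("wrist",(256,180),.011,s))
E
```

```text
[[ 0.54736341 -0.4087411 ]] [[ 0.54527589 -0.41002625]]
```

>>> {"op": "play_rows", "data": {"moves": [[-0.01,0.06,0.5,0,0,-0.03,0.3],[0,0,0.7,0,0,0,0.2],[0,0,0.7,0,0,0,0.2],[0,0,0.4,0,0,0,0.2],[0,0,0.2,0,0,0,0.2],[0,0,0,0,0,0,-0.9],[0,0,0,0,0,0,-0.9],[0,0,0,0,0,0,-0.9],[0,0,0,0,0,0,-0.9],[0,0,0,0,0,0,-0.9]]}}

```text
clock: 21.85
eef_pos: [0.5482, -0.4065, 0.035]
eef_rot: [-0.007, 3.14, -0.001]
force: [0.5, -1.0, 1.6]
width: 0.0154
gripper_force: 25.0
```

```bash
python3 - <<'E'
from h import *
need(.528,.114,.18,90)
E
```

```text
t 21.85 pos [ 0.5482 -0.4065  0.035 ] yaw 90.25 w 0.0154 F 25.0
 total units now-frame [ 0.353 10.409 -2.909]  in final frame [ 0.404 10.41  -2.899]  turn [-0.006  0.013  0.031]
```

>>> {"op": "play_rows", "data": {"moves": [[0,0,-0.5,0,0,0,-0.9],[0,0,-1,0,0,0,-0.9],[0,0,-1,0,0.01,0.03,-0.9],[0.04,0.9,0,0,0,0,-0.9],[0.04,0.95,0,0,0,0,-0.9],[0.04,0.95,0,0,0,0,-0.9],[0.04,0.95,0,0,0,0,-0.9],[0.04,0.95,0,0,0,0,-0.9],[0.04,0.95,0,0,0,0,-0.9],[0.04,0.95,0,0,0,0,-0.9]]}}

```text
clock: 23.1
eef_pos: [0.5328, -0.0739, 0.1586]
eef_rot: [0.0, -3.139, -0.003]
force: [0.5, -0.2, -3.0]
width: 0.0158
gripper_force: 25.0
```

```bash
python3 - <<'E'
from h import *
need(.528,.114,.039,90)
E
```

```text
t 23.1 pos [ 0.5328 -0.0739  0.1586] yaw 90.01 w 0.0158 F 25.0
 total units now-frame [0.089 3.754 2.4  ]  in final frame [0.096 3.759 2.393]  turn [ 0.014 -0.017  0.001]
```

>>> {"op": "play_rows", "data": {"moves": [[0.02,0.94,0,0,0,0,-0.9],[0.02,0.94,0,0,0,0,-0.9],[0.02,0.94,0,0,0,0,-0.9],[0.03,0.94,0,0,0,0,-0.9],[0,0,0.4,0,0,0,-0.9],[0,0,0.6,0,0,0,-0.9],[0,0,0.6,0,0,0,-0.9],[0,0,0.4,0,0,0,-0.9],[0,0,0.1,0,0,0,-0.9],[0,0,0,0,0,0,-0.9]]}}

```text
clock: 24.35
eef_pos: [0.5288, 0.1123, 0.0545]
eef_rot: [0.0, -3.14, -0.002]
force: [0.1, -0.1, -3.2]
width: 0.0155
gripper_force: 25.0
```

```bash
python3 - <<'E'
from h import *
need(.528,.114,.039,90)
i=optics.capture("wrist");cv2.imwrite("pics/w9.png",i[:,:,::-1])
E
```

```text
t 24.35 pos [0.5288 0.1123 0.0545] yaw 90.02 w 0.0155 F 25.0
 total units now-frame [0.015 0.033 0.311]  in final frame [0.016 0.033 0.311]  turn [ 0.007 -0.011  0.002]
```

View pics/w9.png

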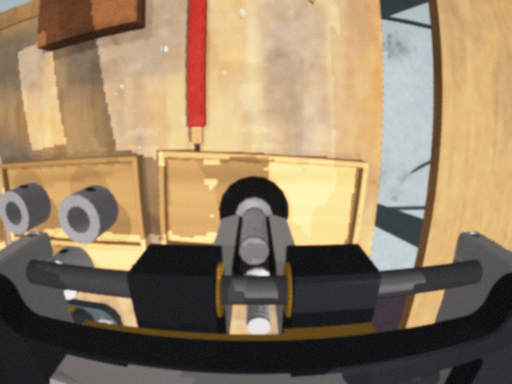

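The foot's pad is inside the left tray, upright, with the near rim clear. Set it down, release, rise.

>>> {"op": "play_rows", "data": {"moves": [[0,0.03,0.15,0,0,0,-0.9],[0,0,0.1,0,0,0,-0.9],[0,0,0.06,0,0,0,-0.9],[0,0,0,0,0,0,-0.9],[0,0,0,0,0,0,-0.2],[0,0,0,0,0,0,-0.2],[0,0,0,0,0,0,-0.2],[0,0,-0.6,0,0,0,-0.1],[0,0,-1,0,0,0,0],[0,0,-1,0,0,0,0]]}}

```text
clock: 25.65
eef_pos: [0.5288, 0.1137, 0.1704]
eef_rot: [0.001, -3.14, -0.001]
force: [0.5, -0.1, -0.0]
width: 0.0468
gripper_force: 0.0
```

>>> {"op": "play_rows", "data": {"moves": [[0.8,0.3,-0.4,0,0,0,0.3],[0.8,0.3,-0.4,0,0,0,0.3],[0.8,0.9,0,0,0,0,0.3],[0,0.9,0,0,0,0,0.3],[0,0.9,0,0,0,0,0.3],[0,0.9,0,0,0,0,0.3],[0,0.9,0,0,0,0,0.3],[0,0.9,0,0,0,0,0.3],[0,0,0,0,0,0,0.3],[0,0,0,0,0,0,0.3]]}}

```text
clock: 26.9
eef_pos: [0.409, 0.4131, 0.2094]
eef_rot: [0.001, -3.141, -0.0]
force: [0.1, -0.1, 0.9]
width: 0.0612
gripper_force: 0.0
```

```bash
python3 - <<'E'
from h import *
print(ctrl.get_state()["clock"],ctrl.get_state()["eef_pos"])
i=optics.capture("top")[165:290,95:358]
cv2.imwrite("pics/f1.png",cv2.resize(i[:,:,::-1],None,fx=3,fy=3,interpolation=cv2.INTER_CUBIC))
E
```

```text
26.9 [0.40899235 0.41313799 0.20943831]
```

View pics/f1.png

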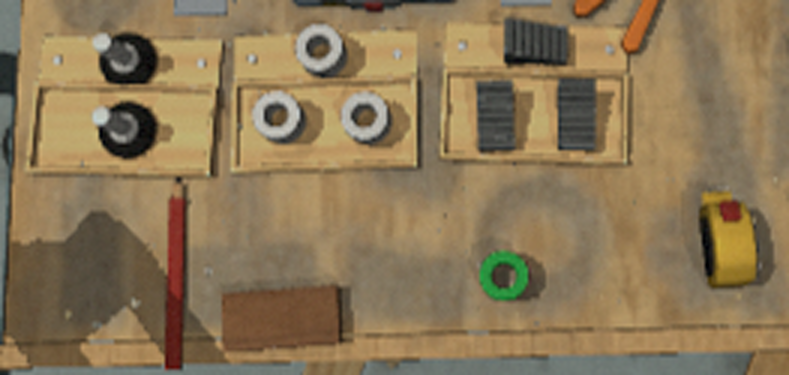

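All five parts stand in the correct trays: foot at (127,130), collars at (278,117) and (365,117), steps at (496,115) and (577,115). The tape and walnut offcut haven't moved.

```bash
python3 -c "
from plant import job
print(job.job_done())"
```

```text
the job is handed in; nothing more can be done
None
```

All five parts are sorted upright into their matching trays, with the tape measure and walnut offcut not moved, and the job was handed in at about 27 s.

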